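# Tidy the toppled jar row on the deli counter

### The job

The jar lane on the deli counter is in a mess. First take the little red waxed cheese out of the lane and set it flat on a clear part of the wooden board; then stand the two fallen jars upright again on the floor of the lane, keeping the other two jars on their feet; finally slide the blue follower along the lane until the four jars stand close together against the end wall, practically touching. Leave everything else on the counter where it is.

Things in the scene. Friction and masses are not known exactly. Their poses are not given: they have to be found in the camera images.
- lane: fixed dark wooden display lane, 600 mm long along its y, 76 mm wide. Origin on the counter, z up. Floor 6 mm above the counter; two side rims 14 mm above the counter, 66 mm apart (x = -33 to 33 mm). At the +y end a wall 66 mm high, inner face at y = 240 mm; the follower is at the -y end. Between lane and robot, on the board's +y side, the counter is bare and free to work on.
- follower (a joint): slide of the blue follower, m; 0 is farthest from the end wall, growing towards it (+y of the lane) up to 0.285. Its pushing face is at lane y = -255 mm + value, so 495 mm - value is left between follower and end wall; four upright jars side by side take 216 mm.
- follower_fin (a point): middle of the top edge of the follower's blue fin, 80 mm above the counter, 28 mm behind the pushing face. The fin is 12 mm thick across the lane and 44 mm long along it. The face is a blue plate 60 mm wide reaching 70 mm above the counter. Slides with about 2 N of friction and stays where left; push it or pinch the fin.
- jar_olive: square preserve jar, glass body 54 x 54 x 52 mm filled with green olives, paper labels, round black screw lid 48 mm across and 15 mm high; 70 mm tall in all, about 0.22 kg. Origin at mid-height (35 mm above the base) on its axis; z points from base to lid. Starts standing upright in the lane.
- jar_pepper: square preserve jar, glass body 54 x 54 x 52 mm filled with red peppers, paper labels, round black screw lid 48 mm across and 15 mm high; 70 mm tall in all, about 0.22 kg. Origin at mid-height (35 mm above the base) on its axis; z points from base to lid. Starts standing upright in the lane.
- jar_fig: square preserve jar, glass body 54 x 54 x 52 mm filled with dark purple fig jam, paper labels, round black screw lid 48 mm across and 15 mm high; 70 mm tall in all, about 0.22 kg. Origin at mid-height (35 mm above the base) on its axis; z points from base to lid. Starts lying on its side in the lane, roughly along it, with its lid towards the +y (end wall) end.
- jar_honey: square preserve jar, glass body 54 x 54 x 52 mm filled with amber honey, paper labels, round brass screw lid 48 mm across and 15 mm high; 70 mm tall in all, about 0.22 kg. Origin at mid-height (35 mm above the base) on its axis; z points from base to lid. Starts lying on its side in the lane, roughly along it, with its lid towards the -y (follower) end.
- cheese: little red waxed cheese, a flat round 56 mm across and 40 mm high, yellow disc on top, 0.12 kg. Origin at the centre of its underside, z up. Starts standing flat in the lane among the jars.
- board: fixed wooden cheese board 130 x 220 mm, 16 mm thick, long along its own y. Origin at the centre of its underside. One cheese piece lies near its -y end; its +y half is clear.
- wedge_a: pale cheese piece 60 x 45 x 35 mm lying on one end of the board; bystander, leave alone. Origin under its centre.
- tasting_cup: white cup, 68 mm across, 70 mm high, behind the lane; bystander. Origin under its centre.
- olive_bowl: blue bowl, 120 mm across, 45 mm high, behind the lane; bystander. Origin under its centre.
- waxed_wheel: yellow waxed cheese wheel, 116 mm across, 60 mm high, behind the lane; bystander. Origin under its centre.
- price_sign: paper price card 90 mm wide on a dark wooden foot, 66 mm high; bystander. Origin under its centre.
- cracker_carton: cardboard carton 80 x 150 x 50 mm; bystander. Origin under its centre.
- spatula: spatula 200 mm long lying on the counter; bystander.

How it is judged (in metres and radians):
On the way, in this order (a step that is already met when the one before it is completed fails the run):
1. the red cheese is out of the lane, flat on the board and let go (x of cheese in the frame of board between -0.06 and 0.06 m and y of cheese in the frame of board between -0.105 and 0.105 m and z of cheese in the frame of board between 0.01 and 0.022 m and angle between cheese's own z axis and vertical below 0.15 rad and contact force between cheese and the fingers below 0.1 N), for 0.2 s.
2. all four jars stand upright on the lane's floor, let go (angle between each of jar_olive, jar_pepper, jar_fig, jar_honey's own z axis and vertical below 0.12 rad and x of jar_olive in the frame of lane between -0.02 and 0.02 m and z of jar_olive in the frame of lane between 0.035 and 0.047 m and x of jar_pepper in the frame of lane between -0.02 and 0.02 m and z of jar_pepper in the frame of lane between 0.035 and 0.047 m and x of jar_fig in the frame of lane between -0.02 and 0.02 m and z of jar_fig in the frame of lane between 0.035 and 0.047 m and x of jar_honey in the frame of lane between -0.02 and 0.02 m and z of jar_honey in the frame of lane between 0.035 and 0.047 m and y of jar_olive in the frame of lane between -0.25 and 0.24 m and y of jar_pepper in the frame of lane between -0.25 and 0.24 m and y of jar_fig in the frame of lane between -0.25 and 0.24 m and y of jar_honey in the frame of lane between -0.25 and 0.24 m and contact force between each of jar_olive, jar_pepper, jar_fig, jar_honey and the fingers below 0.1 N), for 0.2 s.
3. the follower has closed up the row (value of joint follower above 0.267 m), for 0.2 s.
At the end, for the whole second after the job is handed in: The red cheese stands flat on the board (its centre over the board); all four jars are upright (within 7 degrees) on the lane's floor, between follower and end wall, at rest; the follower leaves at most 12 mm of slack in the row (joint above 0.267 m) (x of cheese in the frame of board between -0.06 and 0.06 m and y of cheese in the frame of board between -0.105 and 0.105 m and z of cheese in the frame of board between 0.01 and 0.022 m and angle between cheese's own z axis and vertical below 0.15 rad and angle between each of jar_olive, jar_pepper, jar_fig, jar_honey's own z axis and vertical below 0.12 rad and x of jar_olive in the frame of lane between -0.02 and 0.02 m and z of jar_olive in the frame of lane between 0.035 and 0.047 m and x of jar_pepper in the frame of lane between -0.02 and 0.02 m and z of jar_pepper in the frame of lane between 0.035 and 0.047 m and x of jar_fig in the frame of lane between -0.02 and 0.02 m and z of jar_fig in the frame of lane between 0.035 and 0.047 m and x of jar_honey in the frame of lane between -0.02 and 0.02 m and z of jar_honey in the frame of lane between 0.035 and 0.047 m and y of jar_olive in the frame of lane between -0.25 and 0.24 m and y of jar_pepper in the frame of lane between -0.25 and 0.24 m and y of jar_fig in the frame of lane between -0.25 and 0.24 m and y of jar_honey in the frame of lane between -0.25 and 0.24 m and value of joint follower above 0.267 m and y of each of jar_olive, jar_pepper, jar_fig, jar_honey in the frame of lane above 0.02 m and linear speed of each of jar_olive, jar_pepper, jar_fig, jar_honey, cheese below 0.02 m/s); the robot touches nothing.
It fails at once if a jar that stood at the start was tipped over (angle between any of jar_olive, jar_pepper's own z axis and vertical above 0.6 rad).
It fails at once if a bystander was displaced by more than 30 mm (distance of any of wedge_a, tasting_cup, olive_bowl, waxed_wheel, price_sign, cracker_carton, spatula from where it was at the start of the episode above 0.03 m).
It also fails if it takes over 72 s, if anything falls off the work surface, if the arm or the gripper's body presses on something with over 40 N, if the wrist force passes 120 N, or if a joint passes its speed limit or range.

### The arm

A 6-joint arm with a two-finger parallel gripper is mounted at the origin on the work surface. World frame = base frame: x ahead of the robot, y to its left, z up, the work surface at z = 0. Lengths are in m, angles in degrees, forces in N, time in s.
With the tool pointing down it reaches from about 0.275 to 0.825 m from the base axis. Payload 4.9 kg.
Tool frame: the origin (TCP) lies between the finger pads; the fingertips stand 22 mm ahead of it and the grasp point (between the pads) lies 3 mm ahead of it; z points along the fingers, y is the line along which they close (so a half turn about z gives the same grasp; the last joint's range is limited). The gripper opens to 85 mm and grips with 20 to 120 N. Pads are 22 mm wide; open, the fingers measure 114 mm over their backs; the gripper's body (76 mm by 85 mm) begins 54 mm behind the grasp point. The pads swing forward as they close: fully open they stand 13 mm farther back than shut.
Start: joints at [67.139, 18.69, -11.035, 60.275, 0, 82.311], TCP at [0.144, 0.531, 0.253] pointing down, gripper open.
Joint ranges: [-152.03, 152.03], [-55.5, 102.48], [-74.3, 77.21], [-110.64, 120.58], [-84.22, 78.4], [-180, 180]. Speed limits (degrees/s): [147.25, 147.25, 180, 180, 180, 180].

### API

Orientations are given as a 3x3 rotation matrix whose columns are the frame's x, y, z axes.
In Python, from station import bot, capture, get_calibration, workorder gives the robot as it stands. The module is installed in compiled form; this text tells all that it offers.
- The arm moves only by the tool step_arm, never from a script. Its arguments are lists of equal length, an entry for each row: "slide": the shift along the tool's x, y, z in cm, a list of three; "delta_rot": the turn, a rotation vector about the tool's x, y, z in rad, a list of three. In form: {"slide": [[dx, dy, dz], ...], "delta_rot": [[rx, ry, rz], ...]}. A call has 1 to 12 rows; each row shifts and turns the commanded pose from where the row before left it, along the tool's axes as they then stand; what a row does not reach is not made up. A row lasts 1/10 s, in which the tool goes at most 50 mm and 8.59 degrees, less where a joint would pass 70% of its speed; a pose out of reach is approached as far as the arm can. A call with a gripper value outside its range is refused whole. "hand" is the finger opening in cm, from 0 to 8.54, set as the call begins (left out, the last holds). The fingers move at their own pace and stop on an object; "squeeze" is the grip in N (left out, the last holds). Time passes only in rows, so rows that do not move let the fingers close. It gives the time, the measured TCP pose, the force, the opening and the grip force at its end, in the units of the state.
- bot.observe(): the state, without advancing time (a new reading comes with each control period).
- capture(name): name is "scene" or "side" or "wrist"; returns (picture, depth): 420x560x3 uint8, red, green, blue; 420x560 float32, m along the optical axis (not along the pixel's ray), 0 where there is no reading.
- get_calibration(name): a dict with "K" (3x3 intrinsics, pixels), "k1" (the pictures are not rectified: a ray, as slopes to the right and down, at radius r is drawn at 1 + k1 r^2 times it, then the intrinsics apply), "position" and "attitude" of the camera in the world; the wrist camera has in their place "hand_eye" (4x4, takes a point from camera to tool coordinates, whose origin is the TCP and whose axes are the flange's). Camera axes: x right, y up, looking along -z (the intrinsics and any distortion apply to the point x, -y, -z); pixel columns grow to the right and rows downward; lengths in m; the calibration is good to about 2 mm. A picture is of the moment at which its call begins: read the wrist's pose just before it. get_calibration takes no time and is no camera call.
- workorder.hand_in(): hands the job in; it is judged then, once.
The state is a dict: "time_s": time; "joint_pos": joint angles; "dq": joint speeds; "joint_efforts": joint torques, N m; "tcp_pos": TCP position; "tool_rot": TCP orientation; "force": force on the tool from outside, world axes, zero at the start; "torque": the same for the moment, N m; "gripper_width": opening from 0.0 (shut) to 1.0 (fully open); "finger_force": force on a finger pad.
Only numpy, scipy, OpenCV 4.12 (cv2) and the standard library are available. Lean on these libraries where they do the work, as an engineer would, in place of code of your own. Each camera call takes 0.05 s, during which the arm holds its last target. There are 200 camera calls.

## Working session

There is one attempt and no reset: what is moved stays moved. The work goes in short steps, Python scripts to look and compute and a tool call to move; the robot and the scene stay as the last step left them, time stands still between calls to the robot, and variables do not carry over. Pictures are saved under pics/ and viewed, at most 10 in all, crops included, and the job is handed in when it is done.

Besides the shell and the picture viewer there is one more tool, called after "Call:" as a command line: name --argument value ..., lists and objects as JSON in quotes. step_arm: Moves the arm, as the interface text tells. Its arguments: {"type":"object","properties":{"slide":{"type":"array"},"delta_rot":{"type":"array"},"hand":{"type":"number"},"squeeze":{"type":"number"}},"required":["slide","delta_rot"]}

```bash
ls; mkdir -p pics
cat > h.py <<'E'
import numpy as np, cv2
from station import bot, capture, get_calibration
def snap(n):
    s=bot.observe(); c=get_calibration(n); im,d=capture(n)
    if n=="wrist":
        T=np.eye(4);T[:3,:3]=s["tool_rot"];T[:3,3]=s["tcp_pos"];T=T@np.array(c["hand_eye"])
    else:
        T=np.eye(4);T[:3,3]=c["position"];T[:3,:3]=np.array(c["attitude"])
    return im,d,dict(K=np.array(c["K"]),k1=c["k1"],T=T)
def cloud(d,c):
    h,w=d.shape;u,v=np.meshgrid(np.arange(w),np.arange(h))
    K=c["K"];p=np.stack([u.ravel(),v.ravel()],1).astype(float)[:,None]
    n=cv2.undistortPoints(p,K,np.array([c["k1"],0,0,0,0.]))[:,0]
    z=d.ravel();P=np.stack([n[:,0]*z,-n[:,1]*z,-z],1)
    X=P@c["T"][:3,:3].T+c["T"][:3,3]; X[z<=0]=np.nan
    return X.reshape(h,w,3)
E
python3 - <<'E'
from h import *
print(bot.observe())
for n in["scene","side","wrist"]:
    im,d,c=snap(n); print(n,c)
    cv2.imwrite(f"pics/{n}0.png",im[...,::-1]); np.savez(f"{n}0.npz",im=im,X=cloud(d,c))
E
```

```text
pics
{'time_s': 0.0, 'joint_pos': array([ 6.71380120e+01,  1.87328054e+01, -1.10911068e+01,  6.02754845e+01,
        1.34131902e-03,  8.23085774e+01]), 'dq': array([-0.0077994 , -0.08992318,  0.02937711, -0.04578457,  0.00340758,
       -0.03160452]), 'joint_efforts': array([-1.00249461e-03, -4.43396294e+01,  2.62440813e+01,  1.55867322e-02,
       -4.19641428e-04,  1.95974756e-06]), 'tcp_pos': array([0.14372319, 0.53032851, 0.25250181]), 'tool_rot': array([[-9.65150967e-01,  2.61692809e-01, -6.95562659e-04],
       [ 2.61693609e-01,  9.65149693e-01, -1.58942328e-03],
       [ 2.55381443e-04, -1.71605772e-03, -9.99998495e-01]]), 'force': array([ 0.84260308,  0.63579183, -0.01885947]), 'torque': array([-0.01920656,  0.04110278, -0.01391697]), 'finger_force': 0.0, 'gripper_width': 1.000650239821344}
scene {'K': array([[400.96236343,   0.        , 270.26317084],
       [  0.        , 400.96236343, 214.06752459],
       [  0.        ,   0.        ,   1.        ]]), 'k1': -0.05716159630722679, 'T': array([[ 0.03255069, -0.66233477,  0.74850057,  1.30820898],
       [ 0.99944495,  0.026881
[... 441 characters left out ...]
621423,  0.81722554,  1.05277212],
       [-0.02153682,  0.81722054,  0.57592253,  0.79904178],
       [ 0.        ,  0.        ,  0.        ,  1.        ]])}
wrist {'K': array([[366.17008201,   0.        , 277.43513436],
       [  0.        , 366.17008201, 205.31217535],
       [  0.        ,   0.        ,   1.        ]]), 'k1': -0.10004155430959012, 'T': array([[ 2.61182285e-01, -9.30773509e-01, -2.55821205e-01,
         7.90543601e-02],
       [ 9.65289232e-01,  2.51646595e-01,  6.99334636e-02,
         5.47771213e-01],
       [-7.15680190e-04, -2.65206836e-01,  9.64191279e-01,
         3.73966184e-01],
       [ 0.00000000e+00,  0.00000000e+00,  0.00000000e+00,
         1.00000000e+00]])}
```

View pics/scene0.png

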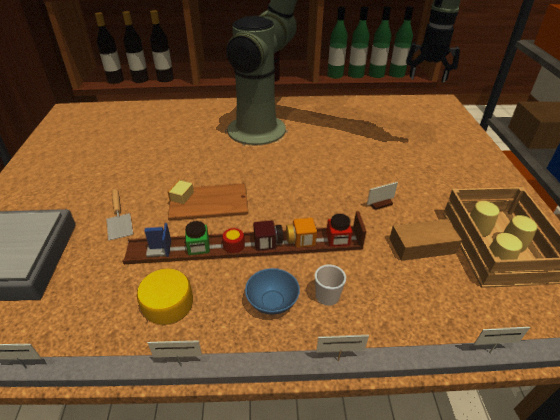

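View pics/side0.png

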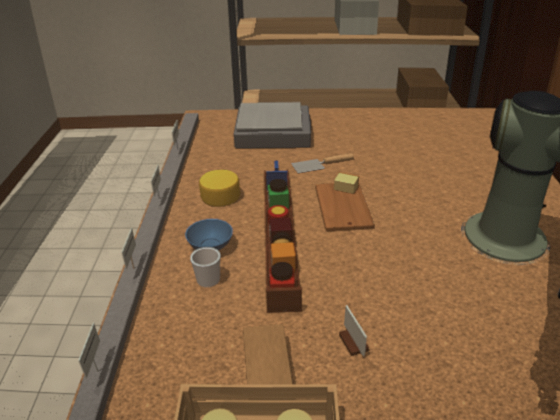

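The scene picture shows, from the left along the lane: follower (158,240), olive (197,238), cheese (233,238), fig lying (265,235), honey lying (305,232), pepper (340,230) and the end wall (362,230). The board is at (208,200) with the wedge at (181,191). The side picture confirms this order.

```bash
cat > top.py <<'E'
from h import *
def top(X,im,x0,x1,y0,y1,res,lo=0.0,hi=0.12):
    "top-down picture: rows = x down, cols = y right"
    m=np.isfinite(X[...,0])&(X[...,0]>x0)&(X[...,0]<x1)&(X[...,1]>y0)&(X[...,1]<y1)&(X[...,2]>lo)&(X[...,2]<hi)
    P=X[m];C=im[m];o=np.argsort(P[:,2]);P=P[o];C=C[o]
    out=np.zeros((int((x1-x0)/res),int((y1-y0)/res),3),np.uint8);z=np.zeros(out.shape[:2])
    i=((P[:,0]-x0)/res).astype(int).clip(0,out.shape[0]-1);j=((P[:,1]-y0)/res).astype(int).clip(0,out.shape[1]-1)
    out[i,j]=C;z[i,j]=P[:,2];return out,z
E
python3 - <<'E'
from top import *
S=np.load("scene0.npz");X,im=S["X"],S["im"]
D=np.load("side0.npz")
def at(X,u,v,r=2):return np.nanmedian(X[v-r:v+r+1,u-r:u+r+1].reshape(-1,3),0).round(4)
for n,p in dict(fin=(158,231),olive=(196,229),cheese=(233,234),fig=(263,229),honey=(305,226),pepper=(341,221),wall=(361,217),board=(220,200),wedge=(181,187)).items(): print(n,at(X,*p))
for n,p in dict(fin=(277,165),olive=(279,185),cheese=(278,211),fig=(282,230),honey=(284,252),pepper=(282,271),board=(342,208)).items(): print("side",n,at(D["X"],*p))
both=[]
for A,nm in((S,"sc"),(D,"si")):
    o,z=top(A["X"],A["im"],0.4,0.75,-0.42,0.32,0.00125,-0.005,0.1)
    both.append(o)
cv2.imwrite("pics/top0.png",np.vstack(both)[...,::-1])
W=np.load("wrist0.npz");Xw=W["X"];g=Xw[np.isfinite(Xw[...,0])]
for A in(S,D,W):
    Z=A["X"][...,2];Z=Z[np.isfinite(Z)&(abs(Z)<.01)];print("counter",np.median(Z))
E
```

```text
fin [ 0.6051 -0.2399  0.0764]
olive [ 0.603  -0.149   0.0769]
cheese [ 0.5942 -0.0616  0.0476]
fig [0.5906 0.0133 0.06  ]
honey [0.5848 0.1175 0.0603]
pepper [0.5882 0.2058 0.0765]
wall [0.5    0.2859 0.0027]
board [ 0.4205 -0.107   0.0166]
wedge [ 0.4018 -0.2153  0.0521]
side fin [ 0.5997 -0.2513  0.0767]
side olive [ 0.5926 -0.135   0.0744]
side cheese [ 0.595  -0.0549  0.0452]
side fig [0.584  0.0447 0.0567]
side honey [0.579  0.1311 0.058 ]
side pepper [0.5829 0.2173 0.0743]
side board [ 0.4214 -0.1123  0.0141]
counter 0.0014295013424784342
counter -0.00125055311214195
counter 0.0007680954173396315
```

View pics/top0.png

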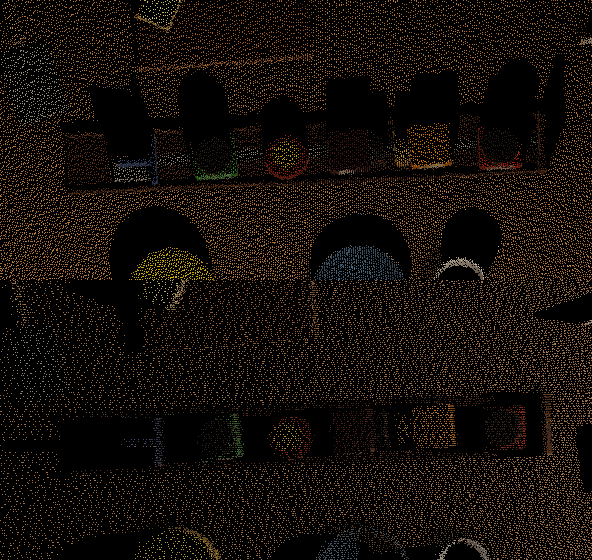

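The top view shows the lane near x 0.56–0.62, turned a few degrees, with both fallen jars along it. I'll turn the gripper to close across the lane and look from above.

Call:
step_arm --slide '[[0,0,-1.3],[0,0,-1.3],[0,0,-1.3],[0,0,-1.3],[0,0,-1.3],[0,0,-1.3],[0,0,-1.3],[0,0,-1.3],[0,0,-1.3],[0,0,-1.3],[-3.3,2.25,0],[-3.3,2.25,0]]' --delta_rot '[[0,0,0.131],[0,0,0.131],[0,0,0.131],[0,0,0.131],[0,0,0.131],[0,0,0.131],[0,0,0.131],[0,0,0.131],[0,0,0.131],[0,0,0.131],[0,0,0],[0,0,0]]'

```text
time_s: 1.35
tcp_pos: [0.1888, 0.4644, 0.383]
tool_rot: [[0.002, 1.0, 0.0], [1.0, -0.002, -0.0], [-0.0, 0.0, -1.0]]
force: [0.1, -0.4, 0.9]
gripper_width: 0.996
finger_force: 0.0
```

Call:
step_arm --slide '[[-3.7,3.3,0],[-3.7,3.3,0],[-3.7,3.3,0],[-3.7,3.3,0],[-3.7,3.3,0],[-3.7,3.3,0],[-3.7,3.3,0],[-3.7,3.3,0],[-3.7,3.3,0],[-3.7,3.3,0],[-3.7,3.3,0],[-3.7,3.3,0]]' --delta_rot '[[0,0,0],[0,0,0],[0,0,0],[0,0,0],[0,0,0],[0,0,0],[0,0,0],[0,0,0],[0,0,0],[0,0,0],[0,0,0],[0,0,0]]'

```text
time_s: 2.55
tcp_pos: [0.5838, 0.0173, 0.383]
tool_rot: [[0.004, 1.0, -0.0], [1.0, -0.004, 0.0], [0.0, -0.0, -1.0]]
force: [0.9, 1.1, 0.8]
gripper_width: 1.002
finger_force: 0.0
```

Call:
step_arm --slide '[[0,0,0],[0,0,0],[0,0,0]]' --delta_rot '[[0,0,0],[0,0,0],[0,0,0]]'

```text
time_s: 2.85
tcp_pos: [0.5822, 0.0197, 0.3831]
tool_rot: [[0.003, 1.0, -0.001], [1.0, -0.003, 0.0], [0.0, -0.001, -1.0]]
force: [0.7, 0.0, 0.5]
gripper_width: 1.001
finger_force: 0.0
```

Run:
```python
from top import *
s=bot.observe();print(s["joint_pos"].round(1),s["tcp_pos"].round(4),s["tool_rot"].round(3).tolist())
im,d,c=snap("wrist");X=cloud(d,c);np.savez("wrist1.npz",im=im,X=X)
o,z=top(X,im,0.32,0.72,-0.3,0.3,0.002,-0.006,0.12)
o=cv2.resize(cv2.dilate(o,np.ones((2,2))),None,fx=2.6,fy=2.6,interpolation=cv2.INTER_NEAREST)
cv2.imwrite("pics/w1.png",np.hstack([o])[...,::-1][:600])
```

```text
[-5.3 19.8  9.3 79.6  0.  84.9] [0.5822 0.0197 0.3831] [[0.003, 1.0, -0.001], [1.0, -0.003, 0.0], [0.0, -0.001, -1.0]]
```

View pics/w1.png

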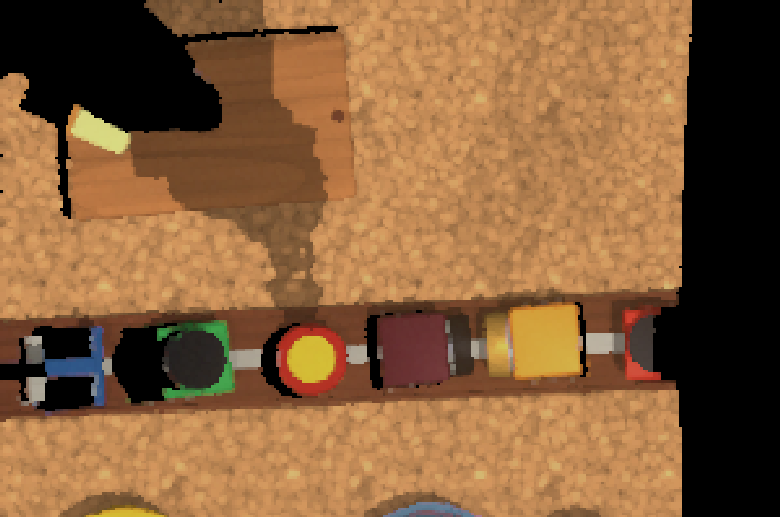

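The rectified view (0.77 mm/px, top-left is x 0.32, y -0.30) shows the cheese at (311,358). Fig's body is at 378–450 px with its lid to +y, honey's body is at 511–583 px with its lid to -y, and the clear half of the board is around (280,120). I'll compute exact poses.

Run:
```python
from top import *
W=np.load("wrist1.npz");X=W["X"];S=np.load("scene0.npz")["X"];D=np.load("side0.npz")["X"]
ok=np.isfinite(X[...,0]);
inl=ok&(abs(X[...,0]-.59)<.05)
ctr=ok&(abs(X[...,2])<.005);print("counter z",np.median(X[ctr][:,2]))
def rect(y0,y1,z0,z1,n,X=X):
    m=np.isfinite(X[...,0])&(abs(X[...,0]-.595)<.045)&(X[...,1]>y0)&(X[...,1]<y1)&(X[...,2]>z0)&(X[...,2]<z1)
    P=X[m];
    if len(P)<6: print(n,"few");return
    r=cv2.minAreaRect(P[:,:2].astype(np.float32)*1000);print(n,len(P),"ctr",np.round(r[0],1),"size",np.round(r[1],1),"ang",round(r[2],1),"z",np.median(P[:,2]).round(4), "ext",P[:,:2].min(0).round(4),P[:,:2].max(0).round(4))
for nm,A in(("wrist",X),("scene",S),("side",D)):
    print(nm)
    rect(-.3,-.2,.066,.09,"fin/face",A)
    rect(-.2,-.1,.066,.09,"olive lid",A)
    rect(-.1,-.03,.040,.055,"cheese",A)
    rect(-.03,.047,.053,.07,"fig body",A)
    rect(.035,.07,.045,.06,"fig lid",A)
    rect(.09,.16,.053,.07,"honey body",A)
    rect(.07,.095,.045,.06,"honey lid",A)
    rect(.17,.25,.066,.09,"pepper lid",A)
    rect(.24,.32,.055,.075,"wall",A)
# rim edges: rims z 0.010..0.018
for A in(X,S,D):
  for s in(-1,1):
    m=np.isfinite(A[...,0])&(A[...,2]>.009)&(A[...,2]<.019)&(A[...,1]>-.3)&(A[...,1]<.25)&(abs(A[...,0]-(.595+s*.036-.045*A[...,1]))<.02)
    P=A[m]
    if len(P)>20: print("rim",s,len(P),np.polyfit(P[:,1],P[:,0],1).round(4))
m=ok&(abs(X[...,2]-.016)<.004)&(X[...,0]<.5)&(X[...,0]>.33)&(X[...,1]<0)
P=X[m];r=cv2.minAreaRect(P[:,:2].astype(np.float32)*1000);print("board",r,np.median(P[:,2]))
```

```text
counter z 0.0006974999307474139
wrist
fin/face 461 ctr [ 601.1 -243.7] size [58.8 43.3] ang 3.1 z 0.0715 ext [ 0.5709 -0.2653] [ 0.6294 -0.2211]
olive lid 1017 ctr [ 596.  -150.9] size [47.2 46.9] ang 18.3 z 0.0763 ext [ 0.5718 -0.1744] [ 0.6194 -0.1277]
cheese 1312 ctr [595.2 -60.8] size [53.4 54.7] ang 89.6 z 0.0468 ext [ 0.5679 -0.0875] [ 0.6226 -0.0341]
fig body 1874 ctr [587.3  19.6] size [54.2 57.4] ang 5.2 z 0.0605 ext [ 0.5595 -0.0099] [0.6163 0.047 ]
fig lid 657 ctr [585.8  48.8] size [27.2 52.3] ang 89.9 z 0.0553 ext [0.5596 0.0352] [0.612  0.0624]
honey body 2142 ctr [581.1 117.3] size [54.7 54.3] ang 5.0 z 0.0606 ext [0.5526 0.0908] [0.6102 0.1453]
honey lid 543 ctr [581.7  83.7] size [21.3 49.7] ang 89.9 z 0.055 ext [0.5568 0.073 ] [0.6066 0.0944]
pepper lid 616 ctr [582.5 191. ] size [17.9 45.2] ang 88.8 z 0.0766 ext [0.5601 0.182 ] [0.6052 0.2002]
wall few
scene
fin/face 179 ctr [ 600.4 -249.1] size [60.9 49.2] ang 2.4 z 0.0741 ext [ 0.5692 -0.2735] [ 0.6299 -0.2236]
olive lid 262 ctr [ 597.1 -152. ] size [46.7 46.3] ang 68.9 z 0.0761 ext [ 0.5723 -0.1744] [ 0.6208 -0.
[... 1251 characters left out ...]
ody 349 ctr [583.5 119.3] size [54.  60.4] ang 5.3 z 0.0582 ext [0.556  0.0901] [0.6119 0.1516]
honey lid 47 ctr [585.2  83.5] size [35.8 19.1] ang 0.0 z 0.0536 ext [0.5673 0.0739] [0.603  0.0931]
pepper lid 313 ctr [585.3 210.5] size [46.  48.1] ang 14.5 z 0.0742 ext [0.5615 0.1863] [0.609  0.2337]
wall 202 ctr [585.  264.1] size [67.2 14. ] ang 1.8 z 0.063 ext [0.5515 0.2564] [0.6185 0.272 ]
rim -1 1507 [-0.0543  0.5563]
rim 1 1430 [-0.0436  0.6253]
rim -1 210 [-0.0546  0.5581]
rim 1 968 [-0.0421  0.6228]
rim -1 235 [-0.0479  0.558 ]
rim 1 230 [-0.0419  0.6274]
board ((415.7677001953125, -140.78070068359375), (130.42013549804688, 220.45254516601562), 4.919535160064697) 0.016539106020730276
```

Call:
step_arm --slide '[[-2.7,0.47,3],[-2.7,0.47,3],[-2.7,0.47,3],[0,0,5],[0,0,5],[0,0,5],[0,0,5],[0,0,3.5],[0,0,2.0],[0,0,0],[0,0,0]]' --delta_rot '[[0,0,0],[0,0,0],[0,0,0],[0,0,0],[0,0,0],[0,0,0],[0,0,0],[0,0,0],[0,0,0],[0,0,0],[0,0,0]]'

```text
time_s: 4.0
tcp_pos: [0.5968, -0.061, 0.0393]
tool_rot: [[0.002, 1.0, 0.001], [1.0, -0.002, -0.0], [-0.0, 0.001, -1.0]]
force: [1.2, -0.7, 0.4]
gripper_width: 1.0
finger_force: 0.0
```

Call:
step_arm --slide '[[0,0,0],[0,0,0],[0,0,0],[0,0,0],[0,0,0],[0,0,0]]' --delta_rot '[[0,0,0],[0,0,0],[0,0,0],[0,0,0],[0,0,0],[0,0,0]]' --hand 4.5 --squeeze 30

```text
time_s: 4.6
tcp_pos: [0.5977, -0.0621, 0.0405]
tool_rot: [[0.004, 1.0, 0.003], [1.0, -0.004, -0.0], [-0.0, 0.003, -1.0]]
force: [-2.1, 0.7, 7.2]
gripper_width: 0.643
finger_force: 30.9
```

Call:
step_arm --slide '[[0,0,-4.5],[0,0,-4.5],[-1.12,-3.66,0],[-1.12,-3.66,0],[-1.12,-3.66,0],[-1.12,-3.66,0],[-1.12,-3.66,0],[0,0,0],[0,0,3],[0,0,2.5],[0,0,1.2],[0,0,0]]' --delta_rot '[[0,0,0],[0,0,0],[0,0,0],[0,0,0],[0,0,0],[0,0,0],[0,0,0],[0,0,0],[0,0,0],[0,0,0],[0,0,0],[0,0,0]]'

```text
time_s: 5.8
tcp_pos: [0.4132, -0.1169, 0.0605]
tool_rot: [[0.004, 1.0, -0.001], [1.0, -0.004, 0.001], [0.001, -0.001, -1.0]]
force: [0.6, -0.5, -1.2]
gripper_width: 0.637
finger_force: 33.1
```

Run:
```python
from top import *
s=bot.observe();print(s["tcp_pos"].round(4),s["force"].round(1),s["gripper_width"],s["joint_pos"].round(0))
S,d,c=snap("scene");X=cloud(d,c)
m=(S[...,0]>120)&(S[...,1]<60)&np.isfinite(X[...,0])&(abs(X[...,0]-.414)<.06)&(abs(X[...,1]+.118)<.06)&(X[...,2]<.09)&(X[...,2]>.017)
P=X[m];print(len(P),P.min(0).round(4),P.max(0).round(4))
```

```text
[ 0.4132 -0.1169  0.0605] [ 0.6 -0.5 -1.2] 0.6373626413868628 [-26.  21. -42.  27.   0.  65.]
27 [ 0.394  -0.1046  0.0638] [ 0.4352 -0.0921  0.0696]
```

Call:
step_arm --slide '[[0,0,0.5],[0,0,0.45],[0,0,0]]' --delta_rot '[[0,0,0],[0,0,0],[0,0,0]]'

```text
time_s: 6.15
tcp_pos: [0.4136, -0.1172, 0.0518]
tool_rot: [[0.004, 1.0, 0.0], [1.0, -0.004, -0.0], [-0.0, 0.0, -1.0]]
force: [-0.2, 0.3, -1.4]
gripper_width: 0.639
finger_force: 33.1
```

Call:
step_arm --slide '[[0,0,0],[0,0,0],[0,0,0],[0,0,0],[0,0,-4.15],[0,0,-4.15]]' --delta_rot '[[0,0,0],[0,0,0],[0,0,0],[0,0,0],[0,0,0],[0,0,0]]' --hand 8.5

```text
time_s: 6.75
tcp_pos: [0.4121, -0.1166, 0.1348]
tool_rot: [[0.004, 1.0, -0.003], [1.0, -0.004, 0.002], [0.002, -0.003, -1.0]]
force: [0.8, -0.6, 0.6]
gripper_width: 0.997
finger_force: 0.0
```

Call:
step_arm --slide '[[3.03,2.92,0],[3.03,2.92,0],[3.03,2.92,0],[3.03,2.92,0],[3.03,2.92,0],[3.03,2.92,0],[0,0,0],[0,0,0],[0,0,0],[0,0,0],[0,0,0]]' --delta_rot '[[0,0,0],[0,0,0],[0,0,0],[0,0,0],[0,0,0],[0,0,-0.045],[0,-0.109,0],[0,-0.109,0],[0,-0.109,0],[0,-0.109,0],[0,0,0]]'

```text
time_s: 7.85
tcp_pos: [0.5884, 0.0663, 0.1333]
tool_rot: [[-0.042, 0.999, 0.016], [0.905, 0.045, -0.422], [-0.422, -0.003, -0.906]]
force: [-0.6, 0.4, -0.4]
gripper_width: 0.996
finger_force: 0.0
```

Run:
```python
from top import *
s=bot.observe();print(s["joint_pos"].round(1),s["tcp_pos"].round(4),s["tool_rot"].round(3).tolist())
for n in("scene","side"):
    S,d,c=snap(n);X=cloud(d,c).astype(float);I=S.astype(int)
    m=np.isfinite(X[...,0])&(abs(X[...,0]-.414)<.07)&(abs(X[...,1]+.118)<.05)&(X[...,2]<.09)&(X[...,2]>.045)
    P=X[m];print(n,len(P),np.median(P,0).round(4),P.min(0).round(4),P.max(0).round(4))
```

```text
[ 10.7  33.2 -10.8  49.9 -24.7  98.9] [0.5884 0.0663 0.1333] [[-0.042, 0.999, 0.016], [0.905, 0.045, -0.422], [-0.422, -0.003, -0.906]]
scene 234 [ 0.4228 -0.1166  0.0563] [ 0.387  -0.1434  0.0453] [ 0.4452 -0.0901  0.0609]
side 221 [ 0.4154 -0.105   0.0538] [ 0.3881 -0.139   0.0452] [ 0.4428 -0.0819  0.0592]
```

Call:
step_arm --slide '[[0,-0.25,3],[0,0,3],[0,0,2.5],[0,0,1.5],[0,0,0],[0,0,0]]' --delta_rot '[[0,0,0],[0,0,0],[0,0,0],[0,0,0],[0,0,0],[0,0,0]]'

```text
time_s: 8.55
tcp_pos: [0.5889, 0.0206, 0.0448]
tool_rot: [[-0.035, 0.999, 0.017], [0.906, 0.039, -0.421], [-0.422, 0.001, -0.907]]
force: [0.5, -0.5, -0.3]
gripper_width: 0.993
finger_force: 0.0
```

Call:
step_arm --slide '[[0,0,0],[0,0,0],[0,0,0],[0,0,0],[0,0,0],[0,0,0]]' --delta_rot '[[0,0,0],[0,0,0],[0,0,0],[0,0,0],[0,0,0],[0,0,0]]' --hand 4.5 --squeeze 50

```text
time_s: 9.15
tcp_pos: [0.5892, 0.022, 0.0455]
tool_rot: [[-0.037, 0.999, 0.019], [0.905, 0.042, -0.422], [-0.423, 0.002, -0.906]]
force: [-1.9, 1.0, 5.1]
gripper_width: 0.63
finger_force: 52.9
```

The jar is held. I'll lift it and plan the rotation that brings its lid up.

Call:
step_arm --slide '[[-1.48,0,-3.17],[-1.48,0,-3.17],[-1.48,0,-3.17],[-1.48,0,-3.17],[-1.48,0,-3.17],[0,0,0]]' --delta_rot '[[0,0,0],[0,0,0],[0,0,0],[0,0,0],[0,0,0],[0,0,0]]'

```text
time_s: 9.75
tcp_pos: [0.5914, 0.022, 0.2246]
tool_rot: [[-0.034, 0.999, 0.026], [0.906, 0.042, -0.421], [-0.422, 0.009, -0.907]]
force: [1.4, -0.2, -1.9]
gripper_width: 0.625
finger_force: 53.8
```

```bash
cat > plan.py <<'E'
from h import *
from scipy.spatial.transform import Rotation as Ro
def rows(R0,p0,R1,p1,N):
    "per-row tool-frame slide (cm) and rotvec; slide uses axes at row start"
    w=(Ro.from_matrix(R0).inv()*Ro.from_matrix(R1)).as_rotvec()/N
    R=Ro.from_matrix(R0);dp=(np.array(p1)-p0)/N*100;S=[]
    for i in range(N): S.append(R.inv().apply(dp).round(2).tolist());R=R*Ro.from_rotvec(w)
    print("deg/row",np.degrees(np.linalg.norm(w)).round(2),"cm/row",np.linalg.norm(dp).round(2));print("slide",S);print("rot",w.round(4).tolist())
def lanex(y): return 0.591-0.046*y
E
cat > place.py <<'E'
import sys
from plan import *
def go(Rp,tp,jp,lid,y,z,psi,N,lift):
    "Rp,tp pick tool pose; jp jar centre at pick; lid its lid dir; target y,z of jar, psi yaw of outward direction"
    lt=Rp.T@lid;yt=np.array([0,1.,0]);A=np.stack([lt,yt,np.cross(lt,yt)],1)
    sg=1 if (Rp[:,1]@np.array([lid[1],-lid[0],0]))>0 else -1
    up=np.array([0,0,1.]);yw=sg*np.array([np.sin(psi),-np.cos(psi),0]);B=np.stack([up,yw,np.cross(up,yw)],1)
    Rg=B@np.linalg.inv(A);u,_,v=np.linalg.svd(Rg);Rg=u@v
    c=Rp.T@(np.array(jp)-tp);pg=np.array([lanex(y),y,z])-Rg@c
    s=bot.observe();print("now",s["tcp_pos"].round(4),s["joint_pos"].round(1),s["gripper_width"],s["finger_force"])
    print("goal tcp",pg.round(4));print(Rg.round(3))
    rows(s["tool_rot"],s["tcp_pos"],Rg,pg+[0,0,lift],N)
    return Rg,pg
E
python3 - <<'E'
from place import *
Rp=np.array([[-0.037,0.999,0.019],[0.905,0.042,-0.422],[-0.423,0.002,-0.906]])
go(Rp,[.5892,.022,.0455],[.589,.0265,.0335],np.array([-.04,.999,0]),-.028,.044,np.radians(2.6),16,.15)
E
```

```text
now [0.5914 0.022  0.2246] [  6.5  26.6  -7.4  57.4 -24.9  94.5] 0.6245554372103449 53.75154733657837
goal tcp [ 0.5803 -0.0286  0.0395]
[[ 0.422  0.045  0.905]
 [ 0.02  -0.999  0.041]
 [ 0.906  0.001 -0.423]]
deg/row 7.47 cm/row 0.39
slide [[-0.19, -0.08, 0.33], [-0.22, -0.08, 0.31], [-0.25, -0.06, 0.29], [-0.28, -0.05, 0.27], [-0.3, -0.03, 0.25], [-0.32, -0.0, 0.22], [-0.34, 0.02, 0.2], [-0.35, 0.05, 0.17], [-0.35, 0.08, 0.15], [-0.35, 0.11, 0.13], [-0.35, 0.14, 0.1], [-0.34, 0.17, 0.08], [-0.33, 0.2, 0.07], [-0.31, 0.23, 0.05], [-0.29, 0.26, 0.04], [-0.26, 0.29, 0.02]]
rot [-0.036, 0.0752, 0.1002]
```

Call:
step_arm --slide '[[0,0,0],[0,0,0],[0,0,0],[0,0,0],[0,0,0],[0,0,0],[0,0,0],[0,0,0]]' --delta_rot '[[-0.036,0.0752,0.1002],[-0.036,0.0752,0.1002],[-0.036,0.0752,0.1002],[-0.036,0.0752,0.1002],[-0.036,0.0752,0.1002],[-0.036,0.0752,0.1002],[-0.036,0.0752,0.1002],[-0.036,0.0752,0.1002]]'

```text
time_s: 10.55
tcp_pos: [0.5877, 0.0216, 0.2183]
tool_rot: [[0.556, 0.693, 0.459], [0.767, -0.641, 0.04], [0.322, 0.329, -0.888]]
force: [0.4, 0.8, -2.9]
gripper_width: 0.628
finger_force: 53.6
```

Call:
step_arm --slide '[[0,0,0],[0,0,0],[0,0,0],[0,0,0],[0,0,0],[0,0,0],[0,0,0],[0,0,0],[0,0,0],[0,0,0]]' --delta_rot '[[-0.036,0.0752,0.1002],[-0.036,0.0752,0.1002],[-0.036,0.0752,0.1002],[-0.036,0.0752,0.1002],[-0.036,0.0752,0.1002],[-0.036,0.0752,0.1002],[-0.036,0.0752,0.1002],[-0.036,0.0752,0.1002],[0,0,0],[0,0,0]]'

```text
time_s: 11.55
tcp_pos: [0.5877, 0.0219, 0.2158]
tool_rot: [[0.446, 0.056, 0.893], [0.035, -0.998, 0.046], [0.895, 0.011, -0.447]]
force: [0.3, -0.3, -2.9]
gripper_width: 0.628
finger_force: 53.7
```

Run:
```python
from place import *
Rp=np.array([[-0.037,0.999,0.019],[0.905,0.042,-0.422],[-0.423,0.002,-0.906]])
go(Rp,[.5892,.022,.0455],[.589,.0265,.0335],np.array([-.04,.999,0]),-.028,.044,np.radians(2.6),4,.0)
im,d,c=snap("side");X=cloud(d,c)
m=np.isfinite(X[...,0])&(abs(X[...,1]-.02)<.06)&(X[...,2]>.19)&(X[...,2]<.32)&(abs(X[...,0]-.6)<.08)
v,u=np.where(m);print(u.min(),u.max(),v.min(),v.max())
cv2.imwrite("pics/held.png",cv2.resize(im[80:330,150:420,::-1],None,fx=2,fy=2))
```

```text
now [0.5877 0.0219 0.2158] [-11.1  17.3 -72.7 -62.7  12.5 172.9] 0.6282210070420209 53.65618586540222
goal tcp [ 0.5803 -0.0286  0.0395]
[[ 0.422  0.045  0.905]
 [ 0.02  -0.999  0.041]
 [ 0.906  0.001 -0.423]]
deg/row 0.44 cm/row 4.59
slide [[-4.07, 1.2, 1.75], [-4.08, 1.21, 1.72], [-4.08, 1.23, 1.7], [-4.09, 1.24, 1.67]]
rot [-0.0014, 0.0067, 0.0034]
261 309 137 185
```

View pics/held.png

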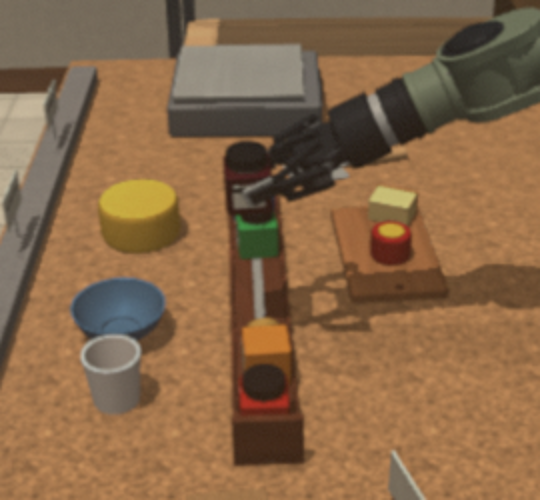

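The picture shows fig held upright, lid up, at about (248,180), with the cheese flat on the board at (390,243). I'll lower it into the lane.

Call:
step_arm --slide '[[-4.07,1.2,1.75],[-4.08,1.21,1.72],[-4.08,1.23,1.7],[0,0,0],[0,0,0]]' --delta_rot '[[0,0,0],[0,0,0],[0,0,0],[-0.0028,0.0134,0.007],[-0.0028,0.0134,0.007]]'

```text
time_s: 12.1
tcp_pos: [0.5945, -0.0173, 0.0856]
tool_rot: [[0.428, 0.044, 0.903], [0.017, -0.999, 0.04], [0.904, -0.002, -0.429]]
force: [0.2, 0.7, -2.2]
gripper_width: 0.63
finger_force: 53.7
```

Run:
```python
from place import *
Rp=np.array([[-0.037,0.999,0.019],[0.905,0.042,-0.422],[-0.423,0.002,-0.906]])
print(bot.observe()["tool_rot"].round(3))
go(Rp,[.5892,.022,.0455],[.589,.0265,.0335],np.array([-.04,.999,0]),-.028,.044,np.radians(2.6),2,.0)
for n in("scene","side"):
    im,d,c=snap(n);X=cloud(d,c).astype(float)
    # dark lid top of the held jar
    m=np.isfinite(X[...,0])&(abs(X[...,1]+.02)<.05)&(abs(X[...,0]-.595)<.05)&(X[...,2]>.105)&(X[...,2]<.135)
    P=X[m];print(n,len(P))
    if len(P)>20:
        A=np.c_[P[:,:2]-P[:,:2].mean(0),np.ones(len(P))];k=np.linalg.lstsq(A,P[:,2],rcond=None)[0];print(k.round(3),P.min(0).round(4),P.max(0).round(4),np.median(P,0).round(4))
```

```text
[[ 0.428  0.044  0.903]
 [ 0.017 -0.999  0.04 ]
 [ 0.904 -0.002 -0.429]]
now [ 0.5945 -0.0173  0.0856] [-17.3  51.3 -74.  -98.5  17.8 171.3] 0.6302098572310812 53.70607852935791
goal tcp [ 0.5803 -0.0286  0.0395]
[[ 0.422  0.045  0.905]
 [ 0.02  -0.999  0.041]
 [ 0.906  0.001 -0.423]]
deg/row 0.21 cm/row 2.48
slide [[-2.39, 0.54, 0.32], [-2.4, 0.53, 0.32]]
rot [0.0001, 0.0032, -0.0016]
scene 701
[-0.01   0.005  0.117] [ 0.5451 -0.0699  0.1051] [0.6352 0.0297 0.1299] [ 0.5972 -0.0184  0.1194]
side 570
[ 0.007 -0.029  0.117] [ 0.5453 -0.07    0.105 ] [0.6364 0.0265 0.1305] [ 0.5928 -0.0034  0.1184]
```

Call:
step_arm --slide '[[-1.36,0.57,0.62],[-1.37,0.57,0.62],[-0.3,-0.03,-0.63],[-0.3,-0.03,-0.63],[0,0,0],[0,0,0]]' --delta_rot '[[0,0,0],[0,0,0],[0,0,0],[0,0,0],[0,0,0],[0,0,0]]'

```text
time_s: 12.8
tcp_pos: [0.5864, -0.0287, 0.0606]
tool_rot: [[0.42, 0.045, 0.906], [0.02, -0.999, 0.041], [0.907, 0.001, -0.42]]
force: [0.5, 0.0, -2.9]
gripper_width: 0.624
finger_force: 53.6
```

Run:
```python
from place import *
Rp=np.array([[-0.037,0.999,0.019],[0.905,0.042,-0.422],[-0.423,0.002,-0.906]])
print(bot.observe()["tool_rot"].round(3))
go(Rp,[.5892,.022,.0455],[.589,.0265,.0335],np.array([-.04,.999,0]),-.028,.044,np.radians(2.6),2,.0)
```

```text
[[ 0.42   0.045  0.906]
 [ 0.02  -0.999  0.041]
 [ 0.907  0.001 -0.42 ]]
now [ 0.5864 -0.0287  0.0606] [ -19.7   58.5  -74.2 -106.1   20.1  170.2] 0.6237811756032027 53.61414313316345
goal tcp [ 0.5803 -0.0286  0.0395]
[[ 0.422  0.045  0.905]
 [ 0.02  -0.999  0.041]
 [ 0.906  0.001 -0.423]]
deg/row 0.07 cm/row 1.1
slide [[-1.08, -0.02, 0.17], [-1.08, -0.02, 0.17]]
rot [-0.0001, -0.0013, -0.0]
```

Call:
step_arm --slide '[[0,0,0],[0,0,0],[-0.81,0,0.4],[-0.81,0,0.4],[0,0,0],[0,0,0]]' --delta_rot '[[0,-0.07,0],[0,-0.07,0],[0,0,0],[0,0,0],[0,0,0],[0,0,0]]'

```text
time_s: 13.4
tcp_pos: [0.5844, -0.0288, 0.0426]
tool_rot: [[0.542, 0.046, 0.839], [0.025, -0.999, 0.038], [0.84, 0.001, -0.542]]
force: [1.5, -1.3, -0.0]
gripper_width: 0.628
finger_force: 53.4
```

Run:
```python
from h import *
s=bot.observe();print(s["tcp_pos"].round(4),s["joint_pos"].round(1),s["force"].round(1));print(s["tool_rot"].round(3))
im,d,c=snap("side");cv2.imwrite("pics/low.png",cv2.resize(im[150:310,200:420,::-1],None,fx=3,fy=3))
```

```text
[ 0.5844 -0.0288  0.0426] [-18.6  48.9 -71.6 -85.8  17.7 168.1] [ 1.5 -1.3 -0. ]
[[ 0.542  0.046  0.839]
 [ 0.025 -0.999  0.038]
 [ 0.84   0.001 -0.542]]
```

View pics/low.png

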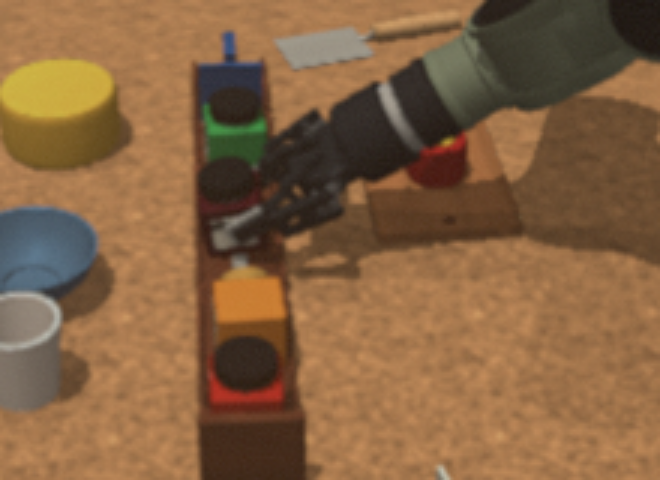

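The picture shows fig's lid at (228,180), nearly upright in the gap, with the weight now off the wrist. I'll release it and rise straight up.

Call:
step_arm --slide '[[0,0,0],[0,0,0],[0,0,0],[0,0,0],[0,0,0],[0,0,0]]' --delta_rot '[[0,0,0],[0,0,0],[0,0,0],[0,0,0],[0,0,0],[0,0,0]]' --hand 8.5

```text
time_s: 14.05
tcp_pos: [0.5833, -0.0286, 0.0414]
tool_rot: [[0.544, 0.045, 0.838], [0.024, -0.999, 0.038], [0.839, -0.0, -0.545]]
force: [-0.3, -0.2, -0.4]
gripper_width: 0.997
finger_force: 0.0
```

Call:
step_arm --slide '[[2.5,0,-1.6],[3.3,0,-2.15],[3.3,0,-2.15],[3.3,0,-2.15],[2.5,0,-1.6],[0,0,0]]' --delta_rot '[[0,0,0],[0,0,0],[0,0,0],[0,0,0],[0,-0.1,0],[0,-0.1,0]]'

```text
time_s: 14.65
tcp_pos: [0.5853, -0.0294, 0.2062]
tool_rot: [[0.663, 0.044, 0.747], [0.03, -0.999, 0.033], [0.748, 0.001, -0.664]]
force: [2.3, -0.6, -1.3]
gripper_width: 0.995
finger_force: 0.0
```

Run:
```python
from h import *
s=bot.observe();print(s["tcp_pos"].round(4),s["joint_pos"].round(1),s["force"].round(1));print(s["tool_rot"].round(3))
for n in("scene","side"):
    im,d,c=snap(n);X=cloud(d,c).astype(float)
    for nm,y,zl in(("olive",-.151,.068),("fig",-.03,.068),("honey",.117,.052),("pepper",.207,.068)):
        m=np.isfinite(X[...,0])&(abs(X[...,1]-y)<.04)&(abs(X[...,0]-.59)<.04)&(X[...,2]>zl)&(X[...,2]<.085);P=X[m]
        if len(P)<10: print(n,nm,len(P));continue
        k=np.linalg.lstsq(np.c_[P[:,:2]-P[:,:2].mean(0),np.ones(len(P))],P[:,2],rcond=None)[0]
        print(n,nm,len(P),k.round(3),((P.min(0)+P.max(0))/2).round(4),np.ptp(P,0).round(3))
```

```text
[ 0.5853 -0.0294  0.2062] [-17.2   7.1 -59.8 -23.6  14.6 166.6] [ 2.3 -0.6 -1.3]
[[ 0.663  0.044  0.747]
 [ 0.03  -0.999  0.033]
 [ 0.748  0.001 -0.664]]
scene olive 250 [-0.071 -0.013  0.076] [ 0.5969 -0.1513  0.0738] [0.05  0.046 0.012]
scene fig 244 [-0.053 -0.012  0.076] [ 0.5929 -0.0293  0.0739] [0.05  0.046 0.011]
scene honey 389 [-0.05   0.047  0.059] [0.5827 0.1109 0.058 ] [0.058 0.067 0.012]
scene pepper 242 [-0.062  0.004  0.076] [0.5831 0.2051 0.074 ] [0.05  0.047 0.012]
side olive 156 [-0.008 -0.048  0.073] [ 0.597  -0.146   0.0731] [0.047 0.05  0.01 ]
side fig 193 [-0.006 -0.035  0.074] [ 0.5942 -0.0251  0.073 ] [0.046 0.05  0.01 ]
side honey 386 [-0.004  0.002  0.058] [0.584  0.1141 0.0581] [0.056 0.073 0.012]
side pepper 294 [ 0.001 -0.055  0.074] [0.5852 0.2097 0.0732] [0.048 0.049 0.01 ]
```

Fig stands at (0.5935, -0.029). Honey is next.

Run:
```python
from plan import *
s=bot.observe()
b=np.radians(2.8);x=np.array([-np.sin(b),np.cos(b),0]);z=np.array([0,0,-1.]);R=np.stack([x,np.cross(z,x),z],1)
R=R@Ro.from_rotvec([0,.6,0]).as_matrix();print(R.round(3))
p=np.array([.5837,.113,.043])-R[:,2]*.10;print(p.round(4))
rows(s["tool_rot"],s["tcp_pos"],R,p,15)
```

```text
[[-0.04   0.999 -0.028]
 [ 0.824  0.049  0.564]
 [ 0.565  0.    -0.825]]
[0.5865 0.0566 0.1255]
deg/row 6.07 cm/row 0.79
slide [[-0.39, -0.57, 0.37], [-0.34, -0.58, 0.42], [-0.29, -0.57, 0.46], [-0.24, -0.56, 0.51], [-0.19, -0.54, 0.55], [-0.14, -0.51, 0.59], [-0.1, -0.48, 0.62], [-0.05, -0.44, 0.65], [-0.01, -0.4, 0.68], [0.03, -0.35, 0.71], [0.06, -0.29, 0.73], [0.09, -0.23, 0.75], [0.12, -0.17, 0.76], [0.14, -0.11, 0.77], [0.16, -0.04, 0.77]]
rot [0.0696, -0.0129, -0.0788]
```

Call:
step_arm --slide '[[0,0,0],[0,0,0],[0,0,0],[0,0,0],[0,0,0],[0,0,0],[0,0,0],[0,0,0],[0,0,0],[0,0,0],[0,0,0],[0,0,0]]' --delta_rot '[[0.087,-0.0161,-0.0985],[0.087,-0.0161,-0.0985],[0.087,-0.0161,-0.0985],[0.087,-0.0161,-0.0985],[0.087,-0.0161,-0.0985],[0.087,-0.0161,-0.0985],[0.087,-0.0161,-0.0985],[0.087,-0.0161,-0.0985],[0.087,-0.0161,-0.0985],[0.087,-0.0161,-0.0985],[0.087,-0.0161,-0.0985],[0.087,-0.0161,-0.0985]]'

```text
time_s: 15.95
tcp_pos: [0.5867, -0.0304, 0.2]
tool_rot: [[-0.042, 0.999, -0.03], [0.824, 0.052, 0.564], [0.565, -0.001, -0.825]]
force: [0.7, -0.6, -0.7]
gripper_width: 0.991
finger_force: 0.0
```

Call:
step_arm --slide '[[0.84,0.18,3.83],[0.84,0.18,3.83],[0.84,0.18,3.83],[0,0,0],[0,0,0]]' --delta_rot '[[0,0,0],[0,0,0],[0,0,0],[0,0,0],[0,0,0]]'

```text
time_s: 16.45
tcp_pos: [0.5865, 0.057, 0.1204]
tool_rot: [[-0.038, 0.999, -0.03], [0.824, 0.048, 0.565], [0.566, -0.003, -0.825]]
force: [0.3, -0.4, -0.3]
gripper_width: 0.991
finger_force: 0.0
```

Run:
```python
from h import *
s=bot.observe();R=s["tool_rot"];print(s["tcp_pos"].round(4),s["joint_pos"].round(1));print(R.round(3))
print("to pick, tool cm",(R.T@(np.array([.5837,.113,.043])-s["tcp_pos"])*100).round(2))
```

```text
[0.5865 0.057  0.1204] [-16.7  36.6 -11.1  55.3  32.2  66.7]
[[-0.038  0.999 -0.03 ]
 [ 0.824  0.048  0.565]
 [ 0.566 -0.003 -0.825]]
to pick, tool cm [0.24 0.02 9.55]
```

Call:
step_arm --slide '[[0.24,0,3],[0,0,3],[0,0,2.2],[0,0,1.35],[0,0,0],[0,0,0]]' --delta_rot '[[0,0,0],[0,0,0],[0,0,0],[0,0,0],[0,0,0],[0,0,0]]'

```text
time_s: 17.05
tcp_pos: [0.5854, 0.1112, 0.0461]
tool_rot: [[-0.038, 0.999, -0.026], [0.824, 0.046, 0.564], [0.565, -0.0, -0.825]]
force: [0.2, -0.8, -0.2]
gripper_width: 0.996
finger_force: 0.0
```

Call:
step_arm --slide '[[0,0,0],[0,0,0],[0,0,0],[0,0,0],[0,0,0],[0,0,0]]' --delta_rot '[[0,0,0],[0,0,0],[0,0,0],[0,0,0],[0,0,0],[0,0,0]]' --hand 4.5 --squeeze 50

```text
time_s: 17.65
tcp_pos: [0.5851, 0.1115, 0.0468]
tool_rot: [[-0.038, 0.999, -0.027], [0.824, 0.047, 0.564], [0.565, -0.0, -0.825]]
force: [-1.8, -4.2, 6.2]
gripper_width: 0.624
finger_force: 53.7
```

Call:
step_arm --slide '[[2.26,0,-3.3],[2.26,0,-3.3],[2.26,0,-3.3],[2.26,0,-3.3],[0,0,0]]' --delta_rot '[[0,0,0],[0,0,0],[0,0,0],[0,0,0],[0,0,0]]'

```text
time_s: 18.15
tcp_pos: [0.5877, 0.1119, 0.2114]
tool_rot: [[-0.044, 0.999, -0.02], [0.825, 0.048, 0.564], [0.564, 0.008, -0.826]]
force: [0.6, 0.1, -2.5]
gripper_width: 0.626
finger_force: 54.0
```

```bash
cat > hp.py <<'E'
from place import *
Rp=np.array([[-0.038,0.999,-0.027],[0.824,0.047,0.564],[0.565,0,-0.825]])
def h(N,lift): 
    Rg,pg=go(Rp,[.5851,.1115,.0468],[.5850,.1095,.0335],np.array([.046,-.999,0]),.093,.044,np.radians(2.6),N,lift)
    s=bot.observe();print(s["tool_rot"].round(3));print("tool cm",(Rg.T@(pg+[0,0,lift]-s["tcp_pos"])*100).round(2))
E
python3 -c "
from hp import *
h(15,.15)"
```

```text
now [0.5877 0.1119 0.2114] [-11.6  29.5  -8.5  61.2  33.2  72.8] 0.625769402480323 53.96216690540314
goal tcp [0.5734 0.0926 0.042 ]
[[-0.564 -0.045  0.824]
 [-0.026  0.999  0.037]
 [-0.825 -0.    -0.565]]
deg/row 7.98 cm/row 0.21
slide [[-0.18, -0.1, 0.04], [-0.16, -0.12, 0.05], [-0.14, -0.14, 0.06], [-0.12, -0.16, 0.06], [-0.1, -0.17, 0.07], [-0.07, -0.18, 0.07], [-0.04, -0.19, 0.07], [-0.02, -0.19, 0.07], [0.01, -0.19, 0.07], [0.04, -0.19, 0.06], [0.06, -0.19, 0.05], [0.09, -0.18, 0.04], [0.11, -0.17, 0.03], [0.13, -0.16, 0.02], [0.15, -0.14, 0.01]]
rot [-0.0205, -0.0803, -0.1119]
[[-0.044  0.999 -0.02 ]
 [ 0.825  0.048  0.564]
 [ 0.564  0.008 -0.826]]
tool cm [ 2.46 -1.87 -0.15]
```

Call:
step_arm --slide '[[0,0,0],[0,0,0],[0,0,0],[0,0,0],[0,0,0],[0,0,0],[0,0,0],[0,0,0]]' --delta_rot '[[-0.0205,-0.0803,-0.1119],[-0.0205,-0.0803,-0.1119],[-0.0205,-0.0803,-0.1119],[-0.0205,-0.0803,-0.1119],[-0.0205,-0.0803,-0.1119],[-0.0205,-0.0803,-0.1119],[-0.0205,-0.0803,-0.1119],[-0.0205,-0.0803,-0.1119]]'

```text
time_s: 18.95
tcp_pos: [0.5839, 0.1125, 0.2051]
tool_rot: [[-0.709, 0.59, 0.387], [0.668, 0.738, 0.098], [-0.227, 0.328, -0.917]]
force: [-0.4, -0.3, -2.7]
gripper_width: 0.623
finger_force: 53.7
```

Call:
step_arm --slide '[[0,0,0],[0,0,0],[0,0,0],[0,0,0],[0,0,0],[0,0,0],[0,0,0],[0,0,0],[0,0,0]]' --delta_rot '[[-0.0205,-0.0803,-0.1119],[-0.0205,-0.0803,-0.1119],[-0.0205,-0.0803,-0.1119],[-0.0205,-0.0803,-0.1119],[-0.0205,-0.0803,-0.1119],[-0.0205,-0.0803,-0.1119],[-0.0205,-0.0803,-0.1119],[0,0,0],[0,0,0]]'

```text
time_s: 19.85
tcp_pos: [0.5833, 0.1121, 0.2035]
tool_rot: [[-0.578, -0.044, 0.815], [-0.024, 0.999, 0.037], [-0.816, 0.002, -0.578]]
force: [0.7, -0.1, -2.7]
gripper_width: 0.628
finger_force: 53.8
```

```bash
python3 -c "
from hp import *
h(4,.0)"
```

```text
now [0.5833 0.1121 0.2035] [  4.5  11.8 -65.  -41.4  -1.5   1.3] 0.6277490745068488 53.79413187503815
goal tcp [0.5734 0.0926 0.042 ]
[[-0.564 -0.045  0.824]
 [-0.026  0.999  0.037]
 [-0.825 -0.    -0.565]]
deg/row 0.24 cm/row 4.07
slide [[3.45, -0.49, 2.11], [3.46, -0.48, 2.1], [3.47, -0.48, 2.09], [3.48, -0.48, 2.07]]
rot [0.0001, -0.004, -0.0008]
[[-0.578 -0.044  0.815]
 [-0.024  0.999  0.037]
 [-0.816  0.002 -0.578]]
tool cm [13.94 -1.9   8.23]
```

Call:
step_arm --slide '[[3.45,-0.49,2.1],[3.45,-0.48,2.1],[3.45,-0.48,2.1],[0,0,0],[0,0,0]]' --delta_rot '[[0,0,0],[0,0,0],[0,0,0],[0,0,0],[0,0,0]]'

```text
time_s: 20.35
tcp_pos: [0.5774, 0.0976, 0.0825]
tool_rot: [[-0.577, -0.045, 0.815], [-0.025, 0.999, 0.037], [-0.816, 0.001, -0.578]]
force: [1.1, 0.3, -0.5]
gripper_width: 0.627
finger_force: 53.7
```

Run:
```python
from hp import *
h(2,.0)
im,d,c=snap("scene");X=cloud(d,c).astype(float)
m=np.isfinite(X[...,0])&(abs(X[...,1]-.097)<.035)&(abs(X[...,0]-.59)<.05)&(X[...,2]>.108)&(X[...,2]<.135);P=X[m]
print(len(P),P.min(0).round(4),P.max(0).round(4),np.median(P,0).round(4))
cv2.imwrite("pics/low2.png",cv2.resize(im[140:290,200:420,::-1],None,fx=3,fy=3))
```

```text
now [0.5774 0.0976 0.0825] [  2.2  36.9 -70.7 -72.4   0.3  -0.1] 0.626651458730898 53.68727266788483
goal tcp [0.5734 0.0926 0.042 ]
[[-0.564 -0.045  0.824]
 [-0.026  0.999  0.037]
 [-0.825 -0.    -0.565]]
deg/row 0.45 cm/row 2.05
slide [[1.78, -0.24, 1.0], [1.78, -0.24, 0.98]]
rot [0.0003, -0.0078, -0.001]
[[-0.577 -0.045  0.815]
 [-0.025  0.999  0.037]
 [-0.816  0.001 -0.578]]
tool cm [ 3.58 -0.48  1.94]
414 [0.54   0.0634 0.108 ] [0.6167 0.1306 0.1326] [0.5858 0.097  0.1195]
```

View pics/low2.png

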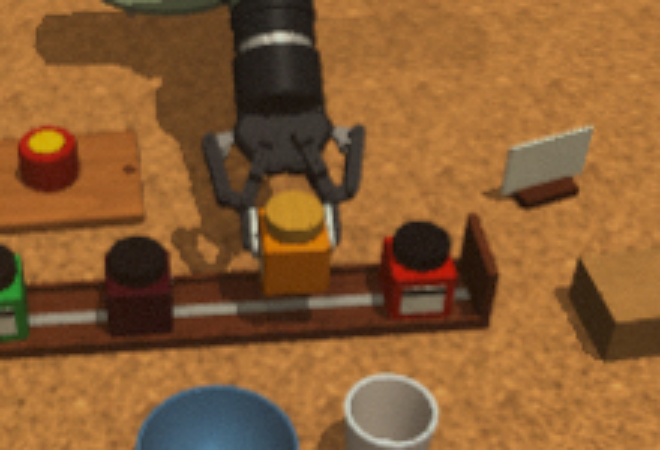

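The picture shows honey held upright, lid up, at (293,235), between fig at (138,285) and pepper at (420,270). I'll set it down.

Call:
step_arm --slide '[[1.3,-0.24,0.74],[1.3,-0.24,0.74],[0.96,0,0.5],[0,0,0],[0,0,0]]' --delta_rot '[[0,0,0],[0,0,0],[0,0,0],[0,0,0],[0,0,0]]'

```text
time_s: 20.9
tcp_pos: [0.5766, 0.093, 0.0497]
tool_rot: [[-0.565, -0.046, 0.824], [-0.025, 0.999, 0.038], [-0.825, 0.001, -0.566]]
force: [-0.1, -0.1, -2.0]
gripper_width: 0.625
finger_force: 53.8
```

Run:
```python
from hp import *
h(1,.0);print(bot.observe()["force"].round(1))
```

```text
now [0.5766 0.093  0.0497] [  1.4  45.7 -71.3 -82.6   1.   -0.6] 0.625395530182816 53.813297152519226
goal tcp [0.5734 0.0926 0.042 ]
[[-0.564 -0.045  0.824]
 [-0.026  0.999  0.037]
 [-0.825 -0.    -0.565]]
deg/row 0.08 cm/row 0.84
slide [[0.82, -0.03, 0.17]]
rot [0.0011, -0.0008, -0.0006]
[[-0.565 -0.046  0.824]
 [-0.025  0.999  0.038]
 [-0.825  0.001 -0.566]]
tool cm [ 0.82 -0.03  0.17]
[-0.1 -0.1 -2. ]
```

Call:
step_arm --slide '[[0.5,0,0.1],[0.52,0,0.2],[0,0,0],[0,0,0]]' --delta_rot '[[0,0,0],[0,0,0],[0,0,0],[0,0,0]]'

```text
time_s: 21.3
tcp_pos: [0.5723, 0.0927, 0.039]
tool_rot: [[-0.564, -0.046, 0.825], [-0.026, 0.999, 0.038], [-0.826, 0.0, -0.564]]
force: [-10.1, -1.1, 22.3]
gripper_width: 0.625
finger_force: 56.5
```

Call:
step_arm --slide '[[-0.12,0,-0.08],[0,0,0]]' --delta_rot '[[0,0,0],[0,0,0]]'

```text
time_s: 21.5
tcp_pos: [0.5723, 0.0927, 0.039]
tool_rot: [[-0.566, -0.046, 0.823], [-0.026, 0.999, 0.038], [-0.824, 0.001, -0.566]]
force: [-4.2, 0.6, 10.5]
gripper_width: 0.626
finger_force: 55.1
```

Call:
step_arm --slide '[[0,0,0],[0,0,0],[0,0,0],[0,0,0],[0,0,0],[0,0,0]]' --delta_rot '[[0,0,0],[0,0,0],[0,0,0],[0,0,0],[0,0,0],[0,0,0]]' --hand 8.5

```text
time_s: 22.1
tcp_pos: [0.5703, 0.0924, 0.0355]
tool_rot: [[-0.573, -0.045, 0.819], [-0.026, 0.999, 0.038], [-0.82, 0.001, -0.573]]
force: [0.7, -0.1, 0.8]
gripper_width: 1.0
finger_force: 0.0
```

Call:
step_arm --slide '[[-2.5,0,-1.7],[-3.3,0,-2.25],[-3.3,0,-2.25],[-3.3,0,-2.25],[-2.5,0,-1.7],[0,0,0]]' --delta_rot '[[0,0,0],[0,0,0],[0,0,0],[0,0,0],[0,0.1,0],[0,0.1,0]]'

```text
time_s: 22.7
tcp_pos: [0.5741, 0.0926, 0.2033]
tool_rot: [[-0.689, -0.046, 0.723], [-0.031, 0.999, 0.033], [-0.724, 0.001, -0.69]]
force: [0.4, 0.9, -1.3]
gripper_width: 0.993
finger_force: 0.0
```

Run:
```python
from plan import *
s=bot.observe();print(s["tcp_pos"].round(4),s["joint_pos"].round(1),s["force"].round(1));print(s["tool_rot"].round(3))
for n in("scene","side"):
    im,d,c=snap(n);X=cloud(d,c).astype(float)
    for nm,y,zl in(("olive",-.151,.068),("fig",-.03,.068),("honey",.093,.068),("pepper",.207,.068),("wall",.265,.05),("fin",-.25,.075)):
        m=np.isfinite(X[...,0])&(abs(X[...,1]-y)<(.04 if nm!="wall" else .018))&(abs(X[...,0]-.59)<.04)&(X[...,2]>zl)&(X[...,2]<.085);P=X[m]
        if len(P)<10: print(n,nm,len(P));continue
        k=np.linalg.lstsq(np.c_[P[:,:2]-P[:,:2].mean(0),np.ones(len(P))],P[:,2],rcond=None)[0]
        print(n,nm,len(P),k.round(3),((P.min(0)+P.max(0))/2).round(4),np.ptp(P,0).round(3))
# goal above fin: tool down, tool x along lane +y
b=np.radians(2.6);x=np.array([-np.sin(b),np.cos(b),0]);z=np.array([0,0,-1.]);R=np.stack([x,np.cross(z,x),z],1)
rows(s["tool_rot"],s["tcp_pos"],R,s["tcp_pos"],16)
```

```text
[0.5741 0.0926 0.2033] [  1.5   6.7 -59.1 -22.2   0.8  -0.8] [ 0.4  0.9 -1.3]
[[-0.689 -0.046  0.723]
 [-0.031  0.999  0.033]
 [-0.724  0.001 -0.69 ]]
scene olive 244 [-0.062 -0.005  0.076] [ 0.5971 -0.1515  0.074 ] [0.052 0.047 0.012]
scene fig 246 [-0.077 -0.017  0.076] [ 0.5929 -0.0293  0.074 ] [0.049 0.046 0.012]
scene honey 241 [-0.076  0.011  0.076] [0.5861 0.0924 0.0739] [0.05  0.045 0.012]
scene pepper 241 [-0.06   0.021  0.076] [0.5842 0.2056 0.0743] [0.049 0.048 0.012]
scene wall 114 [-0.016  0.61   0.063] [0.584  0.2574 0.0593] [0.067 0.012 0.019]
scene fin 79 [-0.193 -0.033  0.08 ] [ 0.6013 -0.2514  0.0798] [0.014 0.042 0.009]
side olive 125 [ 0.026 -0.029  0.074] [ 0.5969 -0.1445  0.0735] [0.046 0.051 0.011]
side fig 175 [-0.027 -0.047  0.074] [ 0.5942 -0.0276  0.0735] [0.046 0.052 0.011]
side honey 234 [-0.005 -0.058  0.074] [0.5882 0.0992 0.0737] [0.047 0.05  0.011]
side pepper 292 [-0.01  -0.042  0.074] [0.5852 0.2098 0.0732] [0.048 0.05  0.01 ]
side wall 265 [ 0.032 -0.711  0.06 ] [0.5851 0.2631 0.0596] [0.067 0.015 0.019]
side fin 32 [-0.064 -0.001  0.078] [ 0.6036 -0.2456  0.0783] [0.009 0.047 0.006]
deg/row 6.18 cm/row 0.0
slide [[0.0, 0.0, 0.0], [0.0, 0.0, 0.0], [0.0, 0.0, 0.0], [0.0, 0.0, 0.0], [0.0, 0.0, 0.0], [0.0, 0.0, 0.0], [0.0, 0.0, 0.0], [0.0, 0.0, 0.0], [0.0, 0.0, 0.0], [0.0, 0.0, 0.0], [0.0, 0.0, 0.0], [0.0, 0.0, 0.0], [0.0, 0.0, 0.0], [0.0, 0.0, 0.0], [0.0, 0.0, 0.0], [0.0, 0.0, 0.0]]
rot [0.0396, 0.0395, 0.0923]
```

All four jars stand upright. Next I point the tool down and go to the follower fin.

Call:
step_arm --slide '[[0,0,0],[0,0,0],[0,0,0],[0,0,0],[0,0,0],[0,0,0],[0,0,0],[0,0,0],[0,0,0],[0,0,0],[0,0,0],[0,0,0]]' --delta_rot '[[0.0528,0.0527,0.1231],[0.0528,0.0527,0.1231],[0.0528,0.0527,0.1231],[0.0528,0.0527,0.1231],[0.0528,0.0527,0.1231],[0.0528,0.0527,0.1231],[0.0528,0.0527,0.1231],[0.0528,0.0527,0.1231],[0.0528,0.0527,0.1231],[0.0528,0.0527,0.1231],[0.0528,0.0527,0.1231],[0.0528,0.0527,0.1231]]' --hand 5

```text
time_s: 24.0
tcp_pos: [0.5759, 0.0928, 0.1974]
tool_rot: [[-0.04, 0.999, -0.002], [0.999, 0.04, 0.002], [0.002, -0.001, -1.0]]
force: [0.4, 0.6, -0.1]
gripper_width: 0.583
finger_force: 0.0
```

Call:
step_arm --slide '[[-4.3,0.16,0.4],[-4.3,0.16,0.4],[-4.3,0.16,0.4],[-4.3,0.16,0.4],[-4.3,0.16,0.4],[-4.3,0.16,0.4],[-4.3,0.16,0.4],[-4.3,0.16,0.4],[0,0,0],[0,0,0]]' --delta_rot '[[0,0,0],[0,0,0],[0,0,0],[0,0,0],[0,0,0],[0,0,0],[0,0,0],[0,0,0],[0,0,0],[0,0,0]]'

```text
time_s: 25.0
tcp_pos: [0.6027, -0.2515, 0.165]
tool_rot: [[-0.043, 0.999, -0.001], [0.999, 0.043, 0.001], [0.001, -0.001, -1.0]]
force: [-0.1, 0.1, -0.2]
gripper_width: 0.585
finger_force: 0.0
```

Run:
```python
from plan import *
s=bot.observe();R=s["tool_rot"];print(s["tcp_pos"].round(4),s["joint_pos"].round(1));print(R.round(3))
X=cloud(*[None]*0) if 0 else None
im,d,c=snap("wrist");X=cloud(d,c).astype(float)
m=np.isfinite(X[...,0])&(abs(X[...,1]+.25)<.05)&(abs(X[...,0]-.602)<.02)&(X[...,2]>.074)&(X[...,2]<.09);P=X[m];print(len(P),P.min(0).round(4),P.max(0).round(4)) if len(P) else 0
print("to pinch",(R.T@(np.array([.602,-.25,.082])-s["tcp_pos"])*100).round(2))
```

```text
[ 0.6027 -0.2515  0.165 ] [-29.1  33.3  -1.2  55.6   0.   58.4]
[[-0.043  0.999 -0.001]
 [ 0.999  0.043  0.001]
 [ 0.001 -0.001 -1.   ]]
1426 [ 0.5951 -0.273   0.0743] [ 0.6082 -0.2294  0.0827]
to pinch [ 0.15 -0.05  8.3 ]
```

Call:
step_arm --slide '[[0,-0.1,3.5],[0,0,3],[0,0,1.8],[0,0,0],[0,0,0]]' --delta_rot '[[0,0,0],[0,0,0],[0,0,0],[0,0,0],[0,0,0]]'

```text
time_s: 25.55
tcp_pos: [0.6022, -0.2492, 0.0853]
tool_rot: [[-0.046, 0.999, -0.001], [0.999, 0.046, 0.0], [0.0, -0.001, -1.0]]
force: [-0.4, -0.3, 0.0]
gripper_width: 0.586
finger_force: 0.0
```

Call:
step_arm --slide '[[0,0,0],[0,0,0],[0,0,0],[0,0,0],[0,0,0],[0,0,0],[0,0,0],[0,0,0]]' --delta_rot '[[0,0,0],[0,0,0],[0,0,0],[0,0,0],[0,0,0],[0,0,0],[0,0,0],[0,0,0]]' --hand 0.5 --squeeze 40

```text
time_s: 26.35
tcp_pos: [0.6015, -0.2511, 0.0871]
tool_rot: [[-0.044, 0.999, -0.001], [0.999, 0.044, -0.001], [-0.001, -0.001, -1.0]]
force: [-4.2, 0.1, 6.7]
gripper_width: 0.126
finger_force: 40.1
```

Call:
step_arm --slide '[[0.4,0,0],[0.8,0,0],[0.8,0,0],[0.8,0,0],[0.8,0,0],[0.8,0,0],[0.8,0,0],[0.8,0,0],[0.8,0,0],[0.8,0,0],[0.8,0,0],[0.8,0,0]]' --delta_rot '[[0,0,0],[0,0,0],[0,0,0],[0,0,0],[0,0,0],[0,0,0],[0,0,0],[0,0,0],[0,0,0],[0,0,0],[0,0,0],[0,0,0]]'

```text
time_s: 27.55
tcp_pos: [0.5974, -0.1601, 0.0871]
tool_rot: [[-0.043, 0.999, -0.001], [0.999, 0.043, -0.004], [-0.004, -0.001, -1.0]]
force: [-5.1, -3.7, 6.9]
gripper_width: 0.126
finger_force: 40.1
```

Call:
step_arm --slide '[[0.8,0,0],[0.8,0,0],[0.8,0,0],[0.8,0,0],[0.8,0,0],[0.8,0,0],[0.8,0,0],[0.8,0,0],[0.8,0,0],[0.8,0,0]]' --delta_rot '[[0,0,0],[0,0,0],[0,0,0],[0,0,0],[0,0,0],[0,0,0],[0,0,0],[0,0,0],[0,0,0],[0,0,0]]'

```text
time_s: 28.55
tcp_pos: [0.5939, -0.0806, 0.0871]
tool_rot: [[-0.043, 0.999, -0.001], [0.999, 0.043, -0.005], [-0.005, -0.001, -1.0]]
force: [-4.4, -5.4, 7.0]
gripper_width: 0.125
finger_force: 40.1
```

```bash
cat > chk.py <<'E'
from h import *
s=bot.observe();print(s["tcp_pos"].round(4),s["force"].round(1))
im,d,c=snap("scene");X=cloud(d,c).astype(float)
m=np.isfinite(X[...,0])&(abs(X[...,0]-.59)<.035)&(X[...,2]>.0725)&(X[...,2]<.079)&(X[...,1]>-.28)&(X[...,1]<.26)
n,l,st,ce=cv2.connectedComponentsWithStats(m.astype(np.uint8))
for i in range(1,n):
    if st[i,4]>60:
        P=X[l==i];print(st[i,4],((P.min(0)+P.max(0))/2).round(4),np.ptp(P,0).round(3))
cv2.imwrite("pics/now.png",cv2.resize(im[140:290,200:420,::-1],None,fx=3,fy=3))
E
python3 chk.py
```

```text
[ 0.5939 -0.0806  0.0871] [-4.4 -5.4  7. ]
216 [0.5839 0.205  0.0757] [0.047 0.047 0.006]
209 [0.5869 0.0925 0.0758] [0.048 0.045 0.006]
218 [ 0.5937 -0.0267  0.0758] [0.049 0.046 0.006]
207 [0.5908 0.0271 0.0759] [0.046 0.047 0.006]
```

Call:
step_arm --slide '[[0.7,0,0],[0.7,0,0],[0.7,0,0],[0.7,0,0],[0.7,0,0],[0.7,0,0],[0.7,0,0],[0.7,0,0],[0.7,0,0],[0.7,0,0],[0.7,0,0]]' --delta_rot '[[0,0,0],[0,0,0],[0,0,0],[0,0,0],[0,0,0],[0,0,0],[0,0,0],[0,0,0],[0,0,0],[0,0,0],[0,0,0]]'

```text
time_s: 29.7
tcp_pos: [0.5905, -0.0046, 0.0871]
tool_rot: [[-0.043, 0.999, -0.001], [0.999, 0.043, -0.007], [-0.007, -0.001, -1.0]]
force: [-5.7, -9.6, 8.7]
gripper_width: 0.128
finger_force: 40.2
```

Call:
step_arm --slide '[[0.3,0,0],[0.2,0,0],[0.2,0,0],[0.1,0,0],[0,0,0]]' --delta_rot '[[0,0,0],[0,0,0],[0,0,0],[0,0,0],[0,0,0]]'

```text
time_s: 30.2
tcp_pos: [0.5901, 0.0034, 0.0871]
tool_rot: [[-0.043, 0.999, -0.001], [0.999, 0.043, -0.006], [-0.006, -0.001, -1.0]]
force: [-4.3, -8.4, 8.1]
gripper_width: 0.126
finger_force: 40.3
```

```bash
python3 chk.py
```

```text
[0.5901 0.0034 0.0871] [-4.3 -8.4  8.1]
210 [0.5837 0.1644 0.0758] [0.047 0.045 0.006]
200 [0.5836 0.2197 0.0757] [0.046 0.046 0.006]
208 [0.5895 0.0577 0.0758] [0.048 0.045 0.006]
209 [0.5872 0.1108 0.0758] [0.045 0.047 0.006]
```

Call:
step_arm --slide '[[0.15,0,0],[0.15,0,0],[0.1,0,0],[0,0,0]]' --delta_rot '[[0,0,0],[0,0,0],[0,0,0],[0,0,0]]'

```text
time_s: 30.65
tcp_pos: [0.5899, 0.0073, 0.087]
tool_rot: [[-0.043, 0.999, -0.001], [0.999, 0.043, -0.006], [-0.006, -0.001, -1.0]]
force: [-4.7, -8.4, 7.8]
gripper_width: 0.127
finger_force: 40.3
```

Call:
step_arm --slide '[[0.1,0,0],[0.1,0,0],[0,0,0]]' --delta_rot '[[0,0,0],[0,0,0],[0,0,0]]'

```text
time_s: 30.95
tcp_pos: [0.5899, 0.0093, 0.0871]
tool_rot: [[-0.043, 0.999, -0.001], [0.999, 0.043, -0.006], [-0.006, -0.001, -1.0]]
force: [-5.4, -8.3, 8.2]
gripper_width: 0.127
finger_force: 40.3
```

Call:
step_arm --slide '[[0.1,0,0],[0.1,0,0],[0.1,0,0],[0,0,0]]' --delta_rot '[[0,0,0],[0,0,0],[0,0,0],[0,0,0]]'

```text
time_s: 31.35
tcp_pos: [0.5898, 0.0109, 0.0871]
tool_rot: [[-0.042, 0.999, -0.001], [0.999, 0.042, -0.01], [-0.009, -0.001, -1.0]]
force: [-5.0, -12.9, 7.1]
gripper_width: 0.13
finger_force: 40.2
```

```bash
python3 chk.py
```

```text
[0.5898 0.0109 0.0871] [ -5.  -12.9   7.1]
211 [0.5822 0.2266 0.0757] [0.05  0.046 0.006]
207 [0.5832 0.1719 0.0756] [0.048 0.045 0.006]
210 [0.5882 0.0649 0.0757] [0.047 0.044 0.006]
210 [0.5867 0.1184 0.0759] [0.045 0.047 0.006]
```

The force rise and the lid spacing of about 54 mm show the row is closed against the wall. I'll release and back off.

Call:
step_arm --slide '[[0,0,0],[0,0,0],[0,0,0],[0,0,0],[0,0,-3],[0,0,-4],[0,0,-4],[0,0,-4],[0,0,0],[0,0,0]]' --delta_rot '[[0,0,0],[0,0,0],[0,0,0],[0,0,0],[0,0,0],[0,0,0],[0,0,0],[0,0,0],[0,0,0],[0,0,0]]' --hand 5

```text
time_s: 32.4
tcp_pos: [0.5909, 0.0154, 0.2366]
tool_rot: [[-0.045, 0.999, 0.002], [0.999, 0.045, 0.0], [-0.0, 0.002, -1.0]]
force: [-0.3, 0.5, -0.2]
gripper_width: 0.585
finger_force: 0.0
```

```bash
python3 chk.py
python3 - <<'E'
from h import *
im,d,c=snap("wrist");X=cloud(d,c).astype(float)
m=np.isfinite(X[...,0])&(abs(X[...,0]-.59)<.02)&(X[...,2]>.0775)&(X[...,2]<.09)&(X[...,1]<.04)&(X[...,1]>-.04);P=X[m];print("fin",P.min(0).round(4),P.max(0).round(4))
E
```

```text
[0.5909 0.0154 0.2366] [-0.3  0.5 -0.2]
207 [0.5826 0.2264 0.076 ] [0.049 0.046 0.006]
209 [0.5822 0.1716 0.0758] [0.049 0.046 0.006]
213 [0.5889 0.065  0.0758] [0.047 0.045 0.006]
212 [0.587  0.1182 0.0757] [0.047 0.047 0.006]
fin [ 0.5835 -0.0123  0.0778] [0.5963 0.032  0.0829]
```

View pics/now.png

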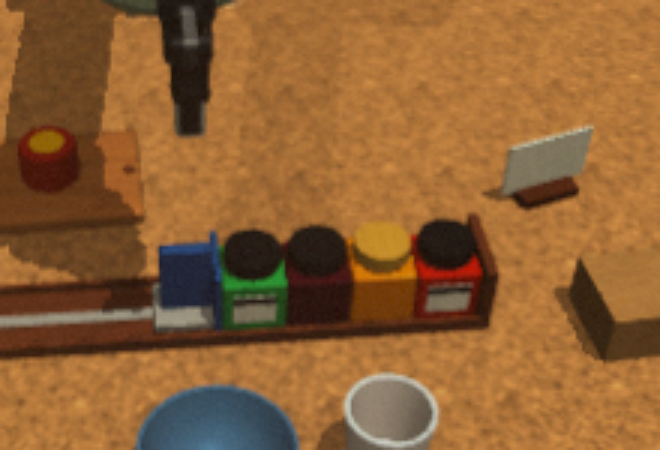

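The picture shows the four jars upright and tight between the follower (215,280) and the end wall (485,265), with the cheese flat on the board at (47,158). The gripper is clear, so I'm handing in.

```bash
python3 -c "
from station import workorder
print(workorder.hand_in())"
```

```text
the job is handed in; nothing more can be done
None
```

I handed the job in at about 32 s of the 72 s allowed. The last views show the cheese flat on the board and all four jars upright and practically touching between the follower and the end wall; hand-in gave no verdict.

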